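Serve the coffee jug from the coffee maker

TASK

Lift the steel jug off the coffee maker's plate by its side handle, draw it out without knocking it against the brew head above, and set it down gently and upright, wholly on the blue-green mat. Let go, take it again by the round knob on its lid, and set it gently in the middle of the round cork pad on the wooden tray, turned so that its handle points into the gap between the two mugs. Keep the jug upright all the way, and leave the mugs and everything else on the counter where they are.

Things in the scene. Friction and masses are not known exactly. Their poses are not given: they have to be found in the camera images.
- jug: Loose steel jug, black lid, about 0.4 kg. Body 84 mm across up to 95 mm high, narrowing to 66 at 128; lid (62 mm across) top at 140, knob top at 178. Origin: centre of its underside; z up its axis; the handle is on its -x side, a small spout lip on +x. It starts on the coffee maker's plate under the brew head, handle pointing out of the front within 15 degrees.
- jug_handle: Black side handle, part of the jug: upright bar 20 mm (jug x) by 16 mm (jug y), 90 mm tall, joined to the jug by 12 mm thick bars near its top and foot. Origin: the grip point, on the bar's middle line, 76 mm from the jug's axis, 110 mm above its underside, 25 mm below the bar's top; axes as the jug's. 24 mm free between bar and jug. Pinch it from above across the 16 mm, with about 100 N.
- jug_knob: The black round knob on the middle of the jug's lid, part of the jug: an upright cylinder 34 mm across and 38 mm tall. Origin: on the jug's axis at the height to grip, 165 mm above the jug's underside, 13 mm below the knob's top and 25 mm above the lid; axes as the jug's.
- coffee_maker: White, fixed. Origin: on the counter under its plate's middle; its open front faces its -x. Base 26 mm high, 160 wide (y), x = -65 to 170. The jug stands on a dark round plate, floor 30 mm above the counter, in a lip of 96 mm inner and 106 mm outer diameter, 6 mm above that floor. A column, x = 80 to 170, 160 wide, rises to 345 mm.
- brew_head: White block of the coffee maker, fixed, overhanging plate and knob: 130 mm wide (y), x = -5 to 95 in its own frame, 95 tall; a look-only black outlet hangs 6 mm below it. Origin: on the plate's axis at the block's underside, 250 mm above the counter, 42 mm above the standing jug's knob; axes as the coffee maker's.
- mat: Blue-green square mat lying fixed on the counter, 170 by 170 mm, 4 mm thick. Origin: centre of its underside; x and y along its sides.
- tray: Wooden serving tray, fixed, floor 10 mm thick, rim 22 mm high; x = -75 to 195, y = -125 to 125 mm in its own frame. Origin: at counter height exactly under the middle of a round cork pad, 116 mm across, 4 mm thick (top 14 mm above the counter). x points from the pad into the gap between the two mugs.
- tray_gap (a point): Point on the tray, level with the pad's top, 76 mm from the pad's middle along the tray's x, between pad and mugs' gap: the jug's handle must end above it.
- mug_white: White mug standing on the tray on one side of the gap (either side), 76 mm across, 90 mm tall, with a handle on its own +y side, pointing about along the tray's +x. Origin: centre of its underside.
- mug_teal: Blue-green mug, same size, on the other side of the gap. Each mug stands about 110 mm along the tray's x and 78 mm to a side of the pad's middle.
- sugar_jar: Bystander: white jar with wooden cap, 72 mm across, 110 mm tall, origin at its underside.
- oil_bottle: Bystander: green bottle, 60 mm across, 210 mm tall, origin at its underside.
- soap_pump: Bystander: steel soap dispenser, 60 mm across, 175 mm tall, origin at its underside.
- tea_tin: Bystander: low yellow tin with steel lid, 72 mm across, 48 mm tall, origin at its underside.
Not all that is in view belongs to the job. What is shaped like the jug but purple or yellow is not meant. There is more than one size of the mat; the job needs the smaller.

How it is judged:
By the outcome, as a careful person would: the job done as asked, in the order asked, and still so for the second after the job is handed in, with the robot touching nothing.
It also fails if it takes over 67 s, if anything falls off the work surface, if the arm or the gripper's body presses on something with over 40 N, if the wrist force passes 120 N, or if a joint passes its speed limit or range.

ROBOT

A 6-joint arm with a two-finger parallel gripper is mounted at the origin on the work surface. World frame = base frame: x ahead of the robot, y to its left, z up, the work surface at z = 0. Lengths are in m, angles in rad, forces in N, time in s.
With the tool pointing down it reaches from about 0.25 to 0.775 m from the base axis. Payload 8.9 kg.
Tool frame: the origin (TCP) lies at the centre of the arm's flange, where the gripper is bolted on; the fingertips stand robot.tip_extent ahead of it and the grasp point (between the pads) lies 155 mm ahead of it (robot.tip_extent is the distance from the TCP to the fingertips, in m); z points along the fingers, x is the direction in which the jaws open and shut, and the axes are right-handed (so a half turn about z gives the same grasp; the last joint's range is limited). The gripper opens to 85 mm and grips with 20 to 120 N. Pads are 22 mm wide; open, the fingers measure 114 mm over their backs; the gripper's body (76 mm by 85 mm) begins 54 mm behind the grasp point. The pads swing forward as they close: fully open they stand 13 mm farther back than shut.
Start: joints at [-1.265, 0.291, -0.153, 1.127, 0, 1.431], TCP at [0.226, -0.474, 0.405] pointing down, gripper open.
Joint ranges: [-2.52, 2.52], [-0.91, 1.74], [-1.3, 1.37], [-1.96, 2.02], [-1.52, 1.47], [-3.14, 3.14]. Speed limits (rad/s): [2.22, 2.22, 2.79, 3.14, 3.14, 3.14].

INTERFACE

Orientations are given as a unit quaternion [x, y, z, w].
In Python, from bench import robot gives the robot as it stands.
- The arm moves only by the shell command python3 -m crank 'ROWS'. ROWS is a JSON object of lists of equal length, an entry for each row: "angular": the turn, a rotation vector about the world's x, y, z in degrees, a list of three; "slide": the shift along the world's x, y, z in m, a list of three; "grip": the closure in counts, from 0 (fully open) to 255 (shut). A call has 1 to 20 rows; each row is the pose to reach, as a shift and turn from the pose commanded when the call began; what a row does not reach only later rows make up. A row lasts 1/8 s, in which the tool goes at most 62.5 mm and 10.7 degrees, less where a joint would pass 70% of its speed; a pose out of reach is approached as far as the arm can. A call with a gripper value outside its range is refused whole. The fingers move at their own pace and stop on an object; the grip force is fixed at half the most. Time passes only in rows, so rows that repeat a pose let the fingers close. It gives the time, the measured TCP pose, the force and the opening at its end, in the units of the state.
- robot.read_state(): the state, without advancing time (a new reading comes with each control period).
- robot.get_image(name): name is "scene" or "top"; returns (picture, depth): 420x560x3 uint8, red, green, blue; 420x560 float32, m along the optical axis (not along the pixel's ray), 0 where there is no reading.
- robot.camera_info(name): a dict with "intrinsics" (3x3 intrinsics, pixels), "world_from_camera" (4x4, takes a point from camera to world coordinates). Camera axes: x right, y down, z forward; pixel columns grow to the right and rows downward; lengths in m; the calibration is good to about 2 mm. A picture is of the moment at which its call begins. camera_info takes no time and is no camera call.
- robot.job_done(): hands the job in, once; it reports no verdict.
Trained networks look in the newest picture that a camera, given by its name, has taken for a name from the list of things; names that differ only in an ending like _2 or _b are one class to them, and where a whole thing is asked for, a point or a joint stands for the part that bears it (a point fixed in the world has none). Each returns a list of dicts, best first, with "conf" (0 to 1); they miss things now and then, are a little off and sometimes report something else, mostly with a low value. They report only what shows in the picture. A call takes as long as a camera call. They do not tell look-alikes from the thing itself.
- robot.boxes_of(camera, query): "xyz" ([x, y, z] in m, in the coordinates of the camera as it stood for that picture, good to about 4 mm: the middle of the surface that is visible of it).
- robot.silhouettes(camera, query): "region" (420x560 bool, what is visible of it).
- robot.landmark_of(camera, query): "xyz" ([x, y, z] in m, in the coordinates of the camera as it stood for that picture, good to about 4 mm: a listed point, or the origin of a listed thing).
The state is a dict: "time_s": time; "joint_positions": joint angles; "dq": joint speeds; "effort": joint torques, N m; "tcp_pos": TCP position; "orientation": TCP orientation; "ft_force": force on the tool from outside, world axes, zero at the start; "torque": the same for the moment, N m; "opening": opening from 0.0 (shut) to 1.0 (fully open).
Only numpy, scipy, OpenCV 4.12 (cv2) and the standard library are available. Lean on these libraries where they do the work, as an engineer would, in place of code of your own. Each camera call takes 0.05 s, during which the arm holds its last target. There are 200 camera calls.

## Working session

There is one attempt and no reset: what is moved stays moved. The work goes in short steps, Python scripts to look and compute and a shell command to move; the robot and the scene stay as the last step left them, time stands still between calls to the robot, and variables do not carry over. Pictures are saved under pics/ and viewed, about 8 in all and at most 12, crops included, and the job is handed in when it is done.

```bash
ls; mkdir -p pics
cat > h.py <<'E'
import numpy as np, cv2
from bench import robot
def snap(n,f):
    im,d=robot.get_image(n); cv2.imwrite('pics/'+f,im[:,:,::-1]); return im,d
def W(n,p):
    T=np.array(robot.camera_info(n)["world_from_camera"]); return (T@np.r_[p,1])[:3]
def cloud(n,d):
    K=np.array(robot.camera_info(n)["intrinsics"]);T=np.array(robot.camera_info(n)["world_from_camera"])
    v,u=np.indices(d.shape); P=np.stack([(u-K[0,2])/K[0,0]*d,(v-K[1,2])/K[1,1]*d,d],-1)
    return P@T[:3,:3].T+T[:3,3]
def px(n,p):
    K=np.array(robot.camera_info(n)["intrinsics"]);T=np.linalg.inv(np.array(robot.camera_info(n)["world_from_camera"]))
    q=K@(T@np.r_[p,1])[:3]; return (q[:2]/q[2]).round(0)
E
python3 - <<'E'
from h import *
np.set_printoptions(precision=3,suppress=True)
a,_=snap('scene','s0.png');b,_=snap('top','t0.png')
cv2.imwrite('pics/both.png',cv2.resize(np.hstack([a,b])[:,:,::-1],(1120,420)))
print(robot.read_state(),robot.tip_extent)
for n in('scene','top'):
  for q in 'jug jug_handle jug_knob coffee_maker brew_head mat tray tray_gap mug_white mug_teal'.split():
    for r in robot.landmark_of(n,q)[:4]: p=W(n,r['xyz']);print(n,q,round(r['conf'],2),p,px(n,p))
E
```

```text
pics
{'time_s': 0.1, 'joint_positions': array([-1.265,  0.291, -0.154,  1.127,  0.   ,  1.431]), 'dq': array([ 0.001, -0.002,  0.002, -0.   , -0.002, -0.001]), 'effort': array([  0.001, -53.798,  33.192,   0.009,  -0.   ,   0.   ]), 'tcp_pos': array([ 0.226, -0.474,  0.404]), 'orientation': array([ 0.846, -0.534, -0.   , -0.   ]), 'ft_force': array([-0.186,  0.282,  0.566]), 'torque': array([ 0.028,  0.036, -0.008]), 'opening': 1.0019125151849275} 0.1734
scene jug 0.97 [0.529 0.327 0.031] [381. 241.]
scene jug 0.89 [ 0.343  0.345 -0.007] [379. 205.]
scene jug 0.62 [ 0.752  0.401 -0.001] [408. 302.]
scene jug_handle 0.61 [0.517 0.251 0.142] [363. 220.]
scene jug_handle 0.57 [0.698 0.342 0.11 ] [394. 272.]
scene jug_handle 0.49 [0.286 0.304 0.105] [370. 174.]
scene jug_knob 0.66 [0.534 0.329 0.192] [388. 216.]
scene jug_knob 0.57 [0.348 0.34  0.161] [384. 178.]
scene jug_knob 0.52 [0.747 0.4   0.164] [418. 277.]
scene coffee_maker 0.68 [ 0.53   0.325 -0.002] [379. 246.]
scene brew_head 0.73 [0.536 0.326 0.25 ] [390. 205.]
scene mat 0.79 [ 0.51   0.019 -0.002] [293. 241.]
scene mat 0.67
[... 602 characters left out ...]
ug_handle 0.42 [0.517 0.254 0.139] [191. 194.]
top jug_knob 0.61 [0.751 0.404 0.166] [140. 120.]
top jug_knob 0.46 [0.341 0.345 0.165] [161. 252.]
top jug_knob 0.43 [0.532 0.325 0.191] [165. 189.]
top coffee_maker 0.57 [ 0.529  0.329 -0.003] [176. 193.]
top brew_head 0.73 [0.531 0.323 0.247] [162. 188.]
top mat 0.95 [0.506 0.02  0.001] [266. 198.]
top mat 0.85 [ 0.233 -0.292 -0.003] [360. 276.]
top mat 0.41 [0.718 0.123 0.002] [235. 137.]
top tray 0.79 [ 0.541 -0.335  0.001] [371. 185.]
top tray_gap 0.67 [ 0.614 -0.355  0.008] [376. 163.]
top mug_white 0.6 [ 0.671 -0.288  0.005] [356. 147.]
top mug_teal 0.59 [ 0.618 -0.437  0.01 ] [400. 162.]
top mug_teal 0.21 [0.529 0.325 0.001] [177. 193.]
```

View pics/s0.png

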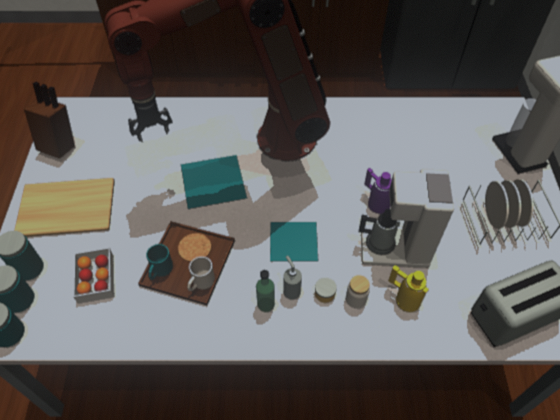

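View pics/t0.png

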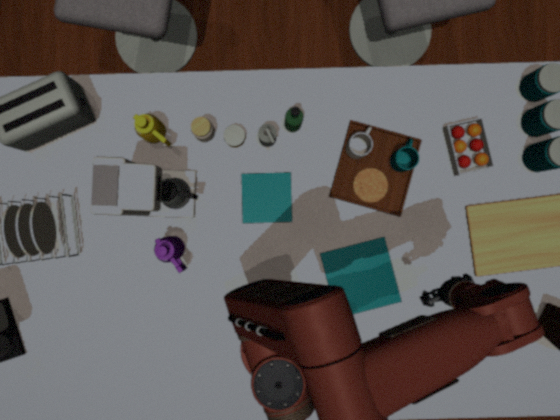

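Candidates for the jug in the scene view: steel at (381,241) on the plate, purple at (379,195), yellow at (410,290). The steel one fits the description. For the mat there is the small one at (293,241) and a larger one at (214,181), and I take the small one. Next I refine with depth and check one close crop.

```bash
cat > m.py <<'E'
from h import *
np.set_printoptions(precision=4,suppress=True)
ims={}
for n in('scene','top'):
  im,d=robot.get_image(n); P=cloud(n,d); ims[n]=im
  f=P.reshape(-1,3); c=im.reshape(-1,3).astype(int); ok=d.ravel()>0
  def sel(x0,x1,y0,y1,z0,z1,m=True): return ok&(f[:,0]>x0)&(f[:,0]<x1)&(f[:,1]>y0)&(f[:,1]<y1)&(f[:,2]>z0)&(f[:,2]<z1)&m
  def rect(name,s):
    if s.sum()>5: print(n,name,s.sum(),'z',np.median(f[s,2]).round(4),cv2.minAreaRect((f[s,:2]*1000).astype(np.float32)))
  rect('handle top',sel(.45,.58,.2,.29,.155,.172))
  rect('knob top',sel(.48,.58,.285,.38,.2,.215))
  rect('head/col top',sel(.4,.65,.25,.6,.33,.36))
  rect('mat',sel(.38,.65,-.12,.16,-.004,.012,(c[:,0]<c[:,1]*.5)&(c[:,1]>60)))
  rect('pad',sel(.45,.62,-.43,-.25,.005,.025,(c[:,0]>c[:,2]*2.0)&(c[:,0]>150)))
  rect('tray',sel(.4,.8,-.55,-.15,.015,.03))
  for q in('mug_white','mug_teal'):
    x,y=(.671,-.288) if q=='mug_white' else (.62,-.437)
    rect(q+' rim',sel(x-.06,x+.06,y-.06,y+.06,.084,.096))
a=ims['scene'][160:320,310:470];b=ims['top'][100:260,80:240]
cv2.imwrite('pics/crop.png',cv2.resize(np.hstack([a,b])[:,:,::-1],(800,400),interpolation=cv2.INTER_CUBIC))
E
python3 m.py
```

```text
scene handle top 50 z 0.1598 ((522.5348510742188, 266.8075256347656), (48.951419830322266, 19.2443904876709), 69.5658187866211)
scene knob top 49 z 0.2055 ((534.2633666992188, 321.7806091308594), (20.251317977905273, 35.68022537231445), 82.49138641357422)
scene head/col top 2188 z 0.3442 ((540.484130859375, 407.38421630859375), (177.31869506835938, 166.2727813720703), 88.72187042236328)
scene mat 1476 z 0.0027 ((510.42352294921875, 20.476646423339844), (164.8365020751953, 161.60653686523438), 0.6138374209403992)
scene pad 448 z 0.0133 ((539.3326416015625, -331.92694091796875), (106.18135833740234, 104.76795196533203), 36.74380111694336)
scene tray 1239 z 0.0189 ((563.4041748046875, -336.5655517578125), (253.14111328125, 356.770263671875), 72.7048110961914)
scene mug_white rim 110 z 0.0894 ((680.2418823242188, -286.7477722167969), (93.44176483154297, 71.79774475097656), 0.2529234290122986)
scene mug_teal rim 113 z 0.0909 ((625.518798828125, -434.8392639160156), (88.50862121582031, 73.80994415283203), 20.232805252075195)
top handle top 63 z 0.161 ((516.8509521484375, 266.0537109375), (48.85588455200195, 15.802559852600098), 74.56356048583984)
top knob top 70 z 0.2076 ((528.5810546875, 320.7711486816406), (22.177539825439453, 30.203298568725586), 89.58059692382812)
top head/col top 3350 z 0.3453 ((533.7098388671875, 407.0358581542969), (175.53042602539062, 160.13735961914062), 86.26123809814453)
top mat 2112 z 0.0036 ((508.51763916015625, 20.796890258789062), (162.76937866210938, 161.6514892578125), 0.013284859247505665)
top tray 1597 z 0.0185 ((598.1759033203125, -350.04022216796875), (250.91326904296875, 270.8804016113281), 73.08247375488281)
top mug_white rim 66 z 0.0901 ((675.56591796875, -288.02203369140625), (88.40081787109375, 73.80379486083984), 3.31648588180542)
top mug_teal rim 65 z 0.0905 ((624.8475341796875, -442.00238037109375), (69.7742691040039, 87.84967041015625), 38.91668701171875)
```

View pics/crop.png

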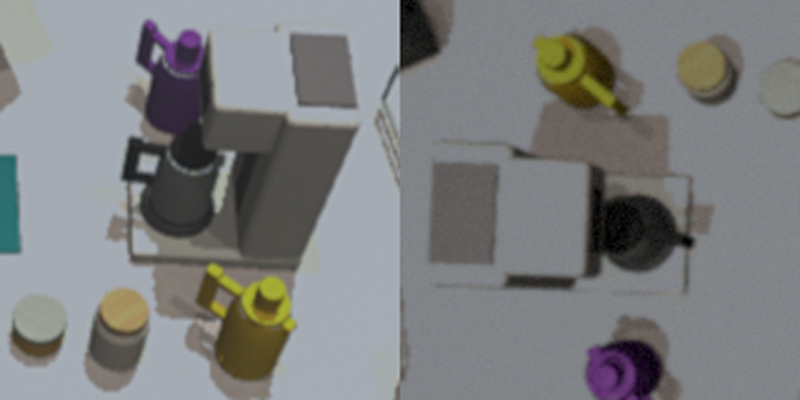

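The crop confirms it: the steel jug with black handle and knob stands in the white maker, with its handle out of the front, and the purple and yellow ones stand beside it. I go above the handle.

```bash
python3 -m crank '{"slide":[[0.02,0.05,0],[0.05,0.12,0],[0.08,0.19,0],[0.11,0.26,0],[0.13,0.33,0],[0.155,0.39,0],[0.18,0.45,0],[0.205,0.51,0],[0.23,0.57,0],[0.25,0.62,0],[0.27,0.67,0],[0.283,0.70,0],[0.291,0.717,0],[0.291,0.727,0],[0.291,0.727,0],[0.291,0.727,0]],"angular":[[0,0,2],[0,0,6],[0,0,11],[0,0,16],[0,0,21],[0,0,26],[0,0,31],[0,0,36],[0,0,40],[0,0,44],[0,0,48],[0,0,50],[0,0,52],[0,0,52.5],[0,0,52.5],[0,0,52.5]],"grip":[0,0,0,0,0,0,0,0,0,0,0,0,0,0,0,0]}'
python3 - <<'E'
from h import *
a,_=snap('scene','s1.png');b,_=snap('top','t1.png')
np.set_printoptions(precision=3,suppress=True)
print(robot.read_state()['joint_positions'])
cv2.imwrite('pics/c1.png',cv2.resize(np.hstack([a[130:290,310:470],b[100:260,80:240]])[:,:,::-1],(800,400),interpolation=cv2.INTER_CUBIC))
for n in('scene','top'):
  for r in robot.landmark_of(n,'jug_handle')[:3]: print(n,r['conf'],W(n,r['xyz']))
E
```

```text
time_s: 3.2
tcp_pos: [0.5166, 0.2521, 0.4049]
orientation: [0.994, -0.105, -0.0, 0.0]
ft_force: [-0.4, -0.7, 0.6]
opening: 0.999
[ 0.327  0.386 -0.014  1.17  -0.     2.109]
scene 0.78 [0.697 0.344 0.109]
scene 0.55 [0.517 0.251 0.141]
top 0.58 [0.516 0.253 0.14 ]
top 0.51 [0.698 0.34  0.11 ]
```

View pics/c1.png

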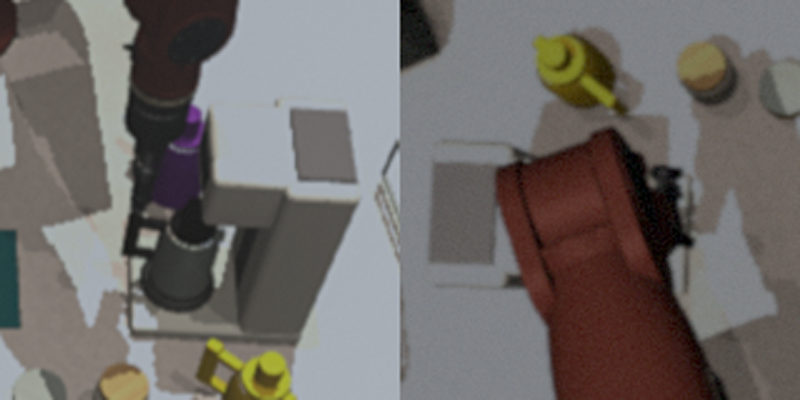

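Run:
```python
from h import *
np.set_printoptions(precision=3,suppress=True)
for n in('scene','top'):
  im,d=robot.get_image(n);f=cloud(n,d).reshape(-1,3);c=im.reshape(-1,3).astype(int)
  s0=(d.ravel()>0)&(f[:,0]>.36)&(f[:,0]<.66)&(f[:,1]>.1)&(f[:,1]<.5)
  for z in np.arange(.24,.75,.03):
    s=s0&(f[:,2]>z)&(f[:,2]<z+.03)&(c.sum(1)<330)
    if s.sum()>8: print(n,z.round(2),s.sum(),f[s,:2].min(0),np.percentile(f[s,:2],[2,98],axis=0).ravel())
```

```text
scene 0.24 273 [0.475 0.231] [0.501 0.234 0.624 0.481]
scene 0.27 390 [0.475 0.225] [0.516 0.233 0.623 0.481]
scene 0.3 514 [0.477 0.225] [0.5   0.228 0.623 0.478]
scene 0.33 857 [0.481 0.225] [0.492 0.231 0.621 0.486]
scene 0.36 150 [0.512 0.214] [0.521 0.215 0.559 0.282]
scene 0.39 159 [0.509 0.214] [0.519 0.214 0.556 0.284]
scene 0.42 160 [0.519 0.211] [0.526 0.213 0.56  0.282]
scene 0.45 211 [0.501 0.205] [0.514 0.21  0.56  0.284]
scene 0.48 178 [0.501 0.201] [0.504 0.207 0.559 0.28 ]
scene 0.51 158 [0.499 0.203] [0.506 0.208 0.574 0.298]
scene 0.54 345 [0.488 0.193] [0.496 0.195 0.577 0.306]
scene 0.57 407 [0.491 0.194] [0.495 0.197 0.576 0.304]
scene 0.6 313 [0.49  0.198] [0.5   0.2   0.574 0.3  ]
scene 0.63 330 [0.457 0.178] [0.464 0.181 0.578 0.301]
scene 0.66 562 [0.372 0.144] [0.438 0.17  0.583 0.311]
scene 0.69 1207 [0.361 0.129] [0.374 0.136 0.576 0.307]
scene 0.72 1897 [0.36  0.129] [0.37  0.138 0.545 0.294]
top 0.27 46 [0.455 0.226] [0.455 0.226 0.61  0.419]
top 0.3 64 [0.455 0.224] [0.455 0.225 0.609 0.419]
top 0.33 1195 [0.457 0.225] [0.482 0.234 0.596 0.489]
top 0.36 35 [0.487 0.213] [0.487 0.213 0.541 0.227]
top 0.39 18 [0.489 0.212] [0.489 0.213 0.54  0.224]
top 0.42 14 [0.509 0.21 ] [0.51  0.211 0.547 0.225]
top 0.45 31 [0.51  0.207] [0.51  0.208 0.547 0.226]
top 0.48 23 [0.499 0.2  ] [0.499 0.2   0.536 0.216]
top 0.51 16 [0.513 0.209] [0.513 0.209 0.541 0.219]
top 0.54 54 [0.484 0.193] [0.486 0.193 0.571 0.22 ]
top 0.57 30 [0.487 0.193] [0.487 0.193 0.57  0.222]
top 0.63 44 [0.454 0.178] [0.456 0.178 0.551 0.205]
top 0.66 161 [0.445 0.174] [0.45  0.176 0.578 0.294]
top 0.69 1062 [0.361 0.13 ] [0.389 0.143 0.57  0.306]
top 0.72 3611 [0.36 0.13] [0.373 0.144 0.54  0.293]
```

```bash
python3 -m crank '{"slide":[[0,0,-0.03],[0,0,-0.06],[0,0,-0.08],[0,0,-0.095],[0,0,-0.105],[0,0,-0.11],[0,0,-0.11],[0,0,-0.11],[0,0,-0.11],[0,0,-0.11],[0,0,-0.11],[0,0,-0.11],[0,0,-0.11],[0,0,-0.11],[0,0,-0.11],[0,0,-0.11]],"angular":[[0,0,0],[0,0,0],[0,0,0],[0,0,0],[0,0,0],[0,0,0],[0,0,0],[0,0,0],[0,0,0],[0,0,0],[0,0,0],[0,0,0],[0,0,0],[0,0,0],[0,0,0],[0,0,0]],"grip":[0,0,0,0,0,0,0,255,255,255,255,255,255,255,255,255]}'
```

```text
time_s: 5.5
tcp_pos: [0.5168, 0.2531, 0.2949]
orientation: [0.995, -0.105, -0.0, -0.0]
ft_force: [-1.8, -0.1, 5.9]
opening: 0.177
```

```bash
python3 -m crank '{"slide":[[0,0,0.002],[0,0,0.005],[0,0,0.009],[0,0,0.013],[0,0,0.017],[0,0,0.02],[0,0,0.02],[0,0,0.02]],"angular":[[0,0,0],[0,0,0],[0,0,0],[0,0,0],[0,0,0],[0,0,0],[0,0,0],[0,0,0]],"grip":[255,255,255,255,255,255,255,255]}'
python3 - <<'E'
from h import *
np.set_printoptions(precision=3,suppress=True)
print(robot.read_state()['torque'])
a,_=snap('scene','s2.png')
cv2.imwrite('pics/c2.png',cv2.resize(a[170:280,330:470][:,:,::-1],(700,550),interpolation=cv2.INTER_CUBIC))
for q in('jug','jug_handle','jug_knob'):
  for r in robot.landmark_of('scene',q)[:3]: print(q,r['conf'],W('scene',r['xyz']))
E
```

```text
time_s: 6.5
tcp_pos: [0.5168, 0.2531, 0.3146]
orientation: [0.995, -0.105, -0.0, 0.0]
ft_force: [0.1, -0.3, -3.8]
opening: 0.179
[-0.296  0.09   0.009]
jug 0.83 [ 0.343  0.344 -0.003]
jug 0.78 [ 0.75   0.4   -0.003]
jug 0.77 [0.53  0.332 0.05 ]
jug_handle 0.48 [0.517 0.252 0.16 ]
jug_handle 0.46 [0.699 0.343 0.109]
jug_knob 0.69 [0.748 0.4   0.164]
jug_knob 0.61 [0.534 0.325 0.212]
jug_knob 0.51 [0.349 0.339 0.161]
```

View pics/c2.png

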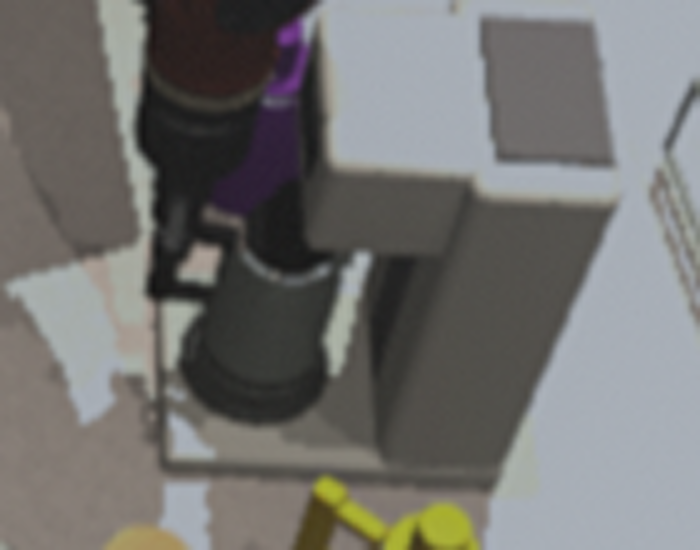

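The jug hangs upright: it rose 20 mm, 4 N is felt, and it stays clear of the head. I draw it out and carry it to the mat.

```bash
python3 -m crank '{"slide":[[0,-0.003,0],[0,-0.009,0],[0,-0.018,0],[0,-0.03,0],[0,-0.045,0],[0,-0.063,0],[0,-0.083,0],[-0.001,-0.104,0],[-0.003,-0.126,0],[-0.006,-0.148,0],[-0.009,-0.17,0],[-0.012,-0.192,0],[-0.014,-0.213,0],[-0.016,-0.233,0],[-0.017,-0.251,0],[-0.018,-0.266,0],[-0.018,-0.277,0],[-0.018,-0.284,0],[-0.018,-0.288,0],[-0.018,-0.288,0]],"angular":[[0,0,0],[0,0,0],[0,0,0],[0,0,0],[0,0,0],[0,0,0],[0,0,0],[0,0,0],[0,0,0],[0,0,0],[0,0,0],[0,0,0],[0,0,0],[0,0,0],[0,0,0],[0,0,0],[0,0,0],[0,0,0],[0,0,0],[0,0,0]],"grip":[255,255,255,255,255,255,255,255,255,255,255,255,255,255,255,255,255,255,255,255]}'
python3 -m crank '{"slide":[[0,0,-0.005],[0,0,-0.012],[0,0,-0.02],[0,0,-0.028],[0,0,-0.034],[0,0,-0.038],[0,0,-0.04],[0,0,-0.04],[0,0,-0.04]],"angular":[[0,0,0],[0,0,0],[0,0,0],[0,0,0],[0,0,0],[0,0,0],[0,0,0],[0,0,0],[0,0,0]],"grip":[255,255,255,255,255,255,255,255,255]}'
python3 - <<'E'
from h import *
np.set_printoptions(precision=3,suppress=True)
a,_=snap('scene','s3.png')
cv2.imwrite('pics/c3.png',cv2.resize(a[150:290,230:370][:,:,::-1],(600,600),interpolation=cv2.INTER_CUBIC))
for q in('jug','jug_handle','jug_knob'):
  for r in robot.landmark_of('scene',q)[:3]: print(q,r['conf'],W('scene',r['xyz']))
E
```

```text
time_s: 9.2
tcp_pos: [0.4989, -0.0349, 0.3147]
orientation: [0.995, -0.105, -0.0, -0.0]
ft_force: [-0.2, 0.1, -4.7]
opening: 0.179
time_s: 10.32
tcp_pos: [0.499, -0.0349, 0.2749]
orientation: [0.995, -0.105, 0.0, 0.0]
ft_force: [-0.1, -0.1, -3.8]
opening: 0.178
jug 0.97 [ 0.751  0.398 -0.001]
jug 0.9 [0.511 0.039 0.01 ]
jug 0.59 [ 0.343  0.344 -0.003]
jug_handle 0.57 [0.284 0.304 0.109]
jug_handle 0.56 [0.514 0.039 0.006]
jug_handle 0.51 [0.7   0.339 0.111]
jug_knob 0.64 [0.747 0.399 0.165]
jug_knob 0.6 [0.515 0.039 0.173]
jug_knob 0.59 [0.348 0.34  0.16 ]
```

View pics/c3.png

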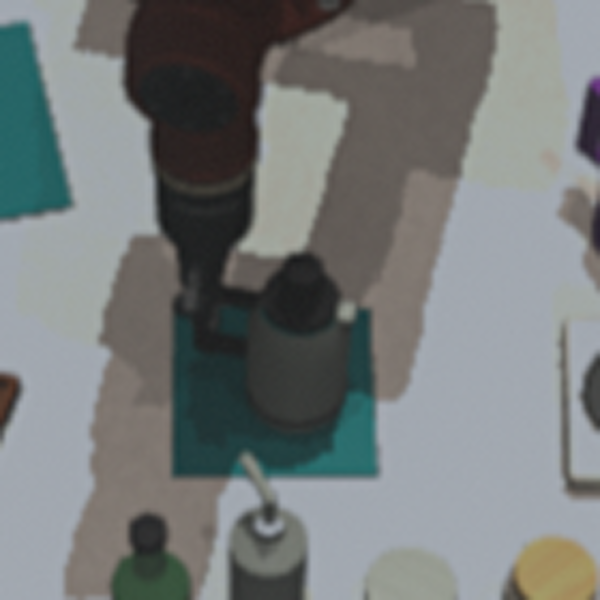

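```bash
python3 -m crank '{"slide":[[0,0,-0.002],[0,0,-0.003],[0,0,-0.004],[0,0,-0.005],[0,0,-0.0055],[0,0,-0.0055]],"angular":[[0,0,0],[0,0,0],[0,0,0],[0,0,0],[0,0,0],[0,0,0]],"grip":[255,255,255,255,255,255]}'
```

```text
time_s: 11.28
tcp_pos: [0.4989, -0.035, 0.2693]
orientation: [0.995, -0.105, 0.0, 0.0]
ft_force: [0.1, -0.3, -3.5]
opening: 0.179
```

```bash
python3 -m crank '{"slide":[[0,0,-0.0005],[0,0,-0.001],[0,0,-0.001]],"angular":[[0,0,0],[0,0,0],[0,0,0]],"grip":[255,255,255]}'
```

```text
time_s: 11.65
tcp_pos: [0.4989, -0.0351, 0.2689]
orientation: [0.994, -0.105, 0.0, 0.0]
ft_force: [-4.1, -1.8, 6.4]
opening: 0.18
```

```bash
python3 -m crank '{"slide":[[0,0,0],[0,0,0],[0,0,0],[0,0,0],[0,0,0],[0,0,0.01],[0,0,0.03],[0,0,0.06],[0,0,0.09],[0,0,0.12],[0,0,0.12]],"angular":[[0,0,0],[0,0,0],[0,0,0],[0,0,0],[0,0,0],[0,0,0],[0,0,0],[0,0,0],[0,0,0],[0,0,0],[0,0,0]],"grip":[120,0,0,0,0,0,0,0,0,0,0]}'
cat > k.py <<'E'
from h import *
np.set_printoptions(precision=4,suppress=True)
for n in('scene','top'):
  im,d=snap(n,n+'_k.png');P=cloud(n,d).reshape(-1,3)
  for q in('jug','jug_handle','jug_knob'):
    for r in robot.landmark_of(n,q)[:4]:
      p=W(n,r['xyz'])
      if abs(p[0]-.51)<.12 and abs(p[1])<.18: print(n,q,round(r['conf'],2),p)
  s=(abs(P[:,0]-.515)<.05)&(abs(P[:,1]-.04)<.05)&(abs(P[:,2]-.182)<.006)
  if s.sum()>5: print(n,'knob top',s.sum(),P[s].mean(0),np.ptp(P[s],axis=0))
  s=(abs(P[:,0]-.5)<.06)&(P[:,1]<-.005)&(P[:,1]>-.08)&(abs(P[:,2]-.138)<.008)
  if s.sum()>5: print(n,'handle top',s.sum(),cv2.minAreaRect((P[s,:2]*1000).astype(np.float32)))
E
python3 k.py
```

```text
time_s: 13.02
tcp_pos: [0.4996, -0.035, 0.3909]
orientation: [0.995, -0.105, 0.002, 0.0]
ft_force: [0.9, 0.0, 0.3]
opening: 1.007
scene jug_handle 0.69 [ 0.5007 -0.0369  0.1172]
scene jug_knob 0.67 [0.5151 0.0408 0.1672]
scene knob top 61 [0.5185 0.0384 0.1805] [0.0338 0.0299 0.011 ]
scene handle top 44 ((503.475341796875, -25.826173782348633), (39.189449310302734, 23.112016677856445), 83.62532806396484)
top jug 0.58 [ 0.5185  0.0413 -0.0007]
top jug_knob 0.42 [0.5162 0.0395 0.1653]
top knob top 61 [0.5137 0.042  0.1818] [0.0308 0.0218 0.0113]
```

```bash
python3 -m crank '{"slide":[[0.004,0.02,0],[0.009,0.045,0],[0.014,0.065,0],[0.016,0.075,0],[0.016,0.075,0],[0.016,0.075,-0.02],[0.016,0.075,-0.04],[0.016,0.075,-0.055],[0.016,0.075,-0.065],[0.016,0.075,-0.065],[0.016,0.075,-0.065],[0.016,0.075,-0.065],[0.016,0.075,-0.065],[0.016,0.075,-0.065],[0.016,0.075,-0.065],[0.016,0.075,-0.065],[0.016,0.075,-0.065],[0.016,0.075,-0.065]],"angular":[[0,0,0],[0,0,0],[0,0,0],[0,0,0],[0,0,0],[0,0,0],[0,0,0],[0,0,0],[0,0,0],[0,0,0],[0,0,0],[0,0,0],[0,0,0],[0,0,0],[0,0,0],[0,0,0],[0,0,0],[0,0,0]],"grip":[0,0,0,0,0,0,0,0,0,0,80,110,255,255,255,255,255,255]}'
```

```text
time_s: 15.68
tcp_pos: [0.515, 0.0401, 0.3238]
orientation: [0.995, -0.105, 0.0, -0.0]
ft_force: [-1.5, 0.3, 6.1]
opening: 0.381
```

```bash
python3 -m crank '{"slide":[[0,0,0.002],[0,0,0.006],[0,0,0.012],[0,0,0.02],[0,0,0.03],[0,0,0.042],[0,0,0.055],[0,0,0.068],[0,0,0.08],[0,0,0.09],[0,0,0.098],[0,0,0.104],[0,0,0.108],[0,0,0.11],[0,0,0.11]],"angular":[[0,0,0],[0,0,0],[0,0,0],[0,0,0],[0,0,0],[0,0,0],[0,0,0],[0,0,0],[0,0,0],[0,0,0],[0,0,0],[0,0,0],[0,0,0],[0,0,0],[0,0,0]],"grip":[255,255,255,255,255,255,255,255,255,255,255,255,255,255,255]}'
python3 -m crank '{"slide":[[0,-0.003,0],[0.001,-0.01,0],[0.002,-0.021,0],[0.003,-0.036,0],[0.004,-0.054,0],[0.005,-0.074,0],[0.006,-0.095,0],[0.008,-0.117,0],[0.009,-0.139,0],[0.011,-0.161,0],[0.012,-0.183,0],[0.014,-0.205,0],[0.015,-0.227,0],[0.017,-0.249,0],[0.018,-0.27,0],[0.02,-0.29,0],[0.021,-0.308,0],[0.022,-0.323,0],[0.023,-0.335,0],[0.023,-0.343,0]],"angular":[[0,0,0.5],[0,0,2],[0,0,4.5],[0,0,8],[0,0,12],[0,0,16.5],[0,0,21.5],[0,0,26.5],[0,0,31.5],[0,0,36.5],[0,0,41.5],[0,0,46.5],[0,0,51.5],[0,0,56.5],[0,0,61.5],[0,0,66],[0,0,70],[0,0,73],[0,0,75],[0,0,76]],"grip":[255,255,255,255,255,255,255,255,255,255,255,255,255,255,255,255,255,255,255,255]}'
```

```text
time_s: 17.55
tcp_pos: [0.5149, 0.0401, 0.4331]
orientation: [0.995, -0.105, -0.0, -0.0]
ft_force: [0.3, 0.2, -4.8]
opening: 0.383
time_s: 20.05
tcp_pos: [0.5378, -0.3036, 0.4328]
orientation: [0.848, 0.53, -0.0, -0.0]
ft_force: [-0.2, -0.2, -4.8]
opening: 0.376
```

Remaining: dx +0.002, dy −0.030, turn about +8.5°. I finish that and look closely.

```bash
python3 -m crank '{"slide":[[0,-0.006,0],[0.001,-0.013,0],[0.002,-0.02,0],[0.002,-0.026,0],[0.002,-0.03,0],[0.002,-0.03,0],[0.002,-0.03,0]],"angular":[[0,0,1],[0,0,3],[0,0,5],[0,0,7],[0,0,8.5],[0,0,8.5],[0,0,8.5]],"grip":[255,255,255,255,255,255,255]}'
cat > f.py <<'E'
from h import *
np.set_printoptions(precision=4,suppress=True)
for n in('scene','top'):
  im,d=snap(n,n+'_f.png')
  if n=='scene': cv2.imwrite('pics/c4.png',cv2.resize(im[170:320,120:270][:,:,::-1],(600,600),interpolation=cv2.INTER_CUBIC))
  for q in('jug','jug_handle','jug_knob','tray','tray_gap','mug_white','mug_teal'):
    for r in robot.landmark_of(n,q)[:4]:
      p=W(n,r['xyz'])
      if p[1]<-.2 and p[0]>.4: print(n,q,round(r['conf'],2),p)
E
python3 f.py
```

```text
time_s: 20.92
tcp_pos: [0.5399, -0.3327, 0.4332]
orientation: [0.807, 0.591, 0.0, -0.0]
ft_force: [-0.5, -0.5, -4.6]
opening: 0.386
scene jug 0.97 [ 0.537  -0.3355  0.1145]
scene jug_handle 0.7 [ 0.6183 -0.3573  0.2232]
scene jug_knob 0.39 [ 0.5432 -0.3335  0.2777]
scene tray 0.6 [ 0.5367 -0.3371 -0.0038]
scene tray_gap 0.79 [ 0.6158 -0.355   0.0134]
scene mug_white 0.61 [ 0.6688 -0.2914  0.0129]
scene mug_teal 0.6 [ 0.6218 -0.4374  0.0084]
top jug 0.97 [ 0.5449 -0.3331  0.1098]
top jug_handle 0.47 [ 0.6166 -0.3545  0.2209]
top tray 0.61 [ 0.5408 -0.3345  0.0014]
top tray_gap 0.77 [ 0.6146 -0.3529  0.0098]
top mug_white 0.74 [ 0.6744 -0.287   0.0047]
top mug_teal 0.43 [ 0.616  -0.4353  0.0112]
```

View pics/c4.png

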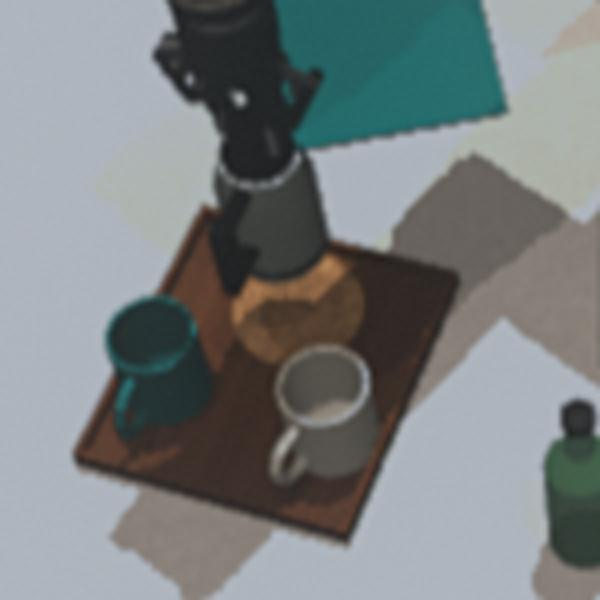

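```bash
python3 -m crank '{"slide":[[0,0,-0.003],[0,0,-0.009],[0,0,-0.018],[0,-0.001,-0.03],[0,-0.001,-0.043],[0,-0.001,-0.056],[0,-0.001,-0.068],[0,-0.001,-0.078],[0,-0.001,-0.085],[0,-0.001,-0.09],[0,-0.001,-0.093],[0,-0.001,-0.095],[0,-0.001,-0.096],[0,-0.001,-0.097],[0,-0.001,-0.098],[0,-0.001,-0.098]],"angular":[[0,0,0],[0,0,0],[0,0,0],[0,0,0],[0,0,0],[0,0,0],[0,0,0],[0,0,0],[0,0,0],[0,0,0],[0,0,0],[0,0,0],[0,0,0],[0,0,0],[0,0,0],[0,0,0]],"grip":[255,255,255,255,255,255,255,255,255,255,255,255,255,255,255,255]}'
```

```text
time_s: 23.72
tcp_pos: [0.5399, -0.3339, 0.3352]
orientation: [0.807, 0.591, -0.0, -0.0]
ft_force: [-0.5, -0.3, -4.5]
opening: 0.384
```

```bash
python3 -m crank '{"slide":[[0,0,-0.0005],[0,0,-0.001],[0,0,-0.0015],[0,0,-0.0015]],"angular":[[0,0,0],[0,0,0],[0,0,0],[0,0,0]],"grip":[255,255,255,255]}'
```

```text
time_s: 24.22
tcp_pos: [0.5399, -0.3339, 0.3339]
orientation: [0.807, 0.591, 0.0, 0.0]
ft_force: [-0.2, -0.3, -2.0]
opening: 0.383
```

```bash
python3 -m crank '{"slide":[[0,0,-0.0005],[0,0,-0.0005]],"angular":[[0,0,0],[0,0,0]],"grip":[255,255]}'
```

```text
time_s: 24.48
tcp_pos: [0.54, -0.334, 0.3339]
orientation: [0.807, 0.591, 0.0, 0.0]
ft_force: [-1.4, -0.8, 3.8]
opening: 0.381
```

```bash
python3 -m crank '{"slide":[[0,0,0],[0,0,0],[0,0,0],[0,0,0],[0,0,0],[0,0,0.01],[0,0,0.03],[0,0,0.06],[0,0,0.09],[0,0,0.12],[-0.04,0.03,0.12],[-0.08,0.07,0.12],[-0.12,0.12,0.12],[-0.15,0.16,0.12],[-0.16,0.18,0.12],[-0.16,0.18,0.12]],"angular":[[0,0,0],[0,0,0],[0,0,0],[0,0,0],[0,0,0],[0,0,0],[0,0,0],[0,0,0],[0,0,0],[0,0,0],[0,0,0],[0,0,0],[0,0,0],[0,0,0],[0,0,0],[0,0,0]],"grip":[120,60,0,0,0,0,0,0,0,0,0,0,0,0,0,0]}'
python3 f.py
```

```text
time_s: 26.48
tcp_pos: [0.3798, -0.1532, 0.4542]
orientation: [0.806, 0.592, 0.0, 0.001]
ft_force: [-0.4, -0.6, 0.0]
opening: 1.002
scene jug 0.75 [ 0.5393 -0.3347  0.0125]
scene jug_handle 0.58 [ 0.6166 -0.3583  0.1271]
scene jug_knob 0.43 [ 0.5413 -0.3354  0.1793]
scene tray 0.89 [ 0.5399 -0.3306 -0.0048]
scene tray_gap 0.89 [ 0.6168 -0.3551  0.0134]
top jug 0.67 [ 0.5439 -0.3335  0.0074]
top jug_handle 0.6 [ 0.6145 -0.3582  0.1221]
top jug_handle 0.26 [ 0.6144 -0.3555  0.0098]
top jug_knob 0.43 [ 0.5441 -0.3391  0.175 ]
top tray 0.92 [ 0.5421 -0.3339  0.0035]
top tray_gap 0.84 [ 0.6168 -0.3561  0.0119]
top tray_gap 0.28 [ 0.6732 -0.2869  0.0051]
top mug_white 0.66 [ 0.6726 -0.2885  0.0056]
top mug_teal 0.6 [ 0.6195 -0.4375  0.0129]
```

View pics/c4.png

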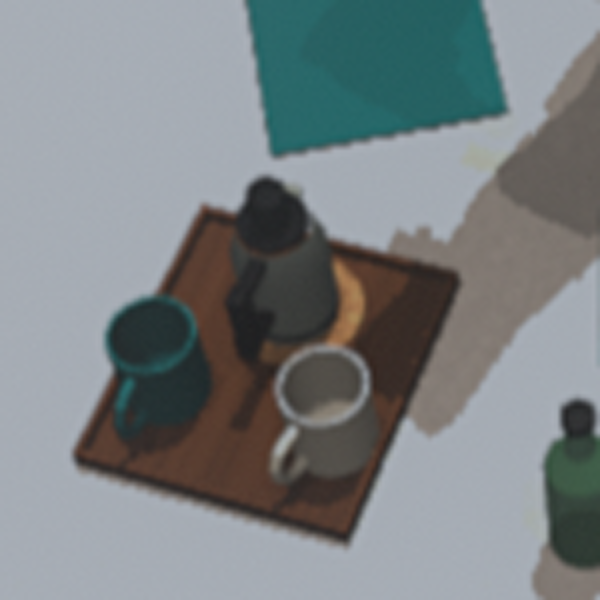

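View pics/top_f.png

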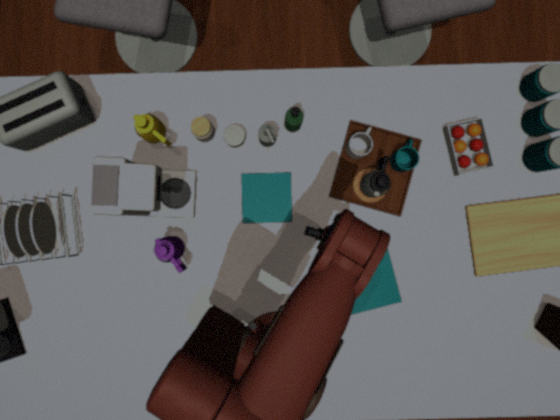

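The jug stands upright on the cork pad at (375,182) in the top view. Its handle points between the mugs, and nothing else has moved.

```bash
python3 -c "from bench import robot; print(robot.job_done())"
```

```text
the job is handed in; nothing more can be done
None
```

I handed the job in at about 27 s of the 67 s allowed, with the jug on the cork pad as asked. I viewed 8 pictures.

- **What I did:** I took the jug by its side handle, lifted it 20 mm and drew it out under the brew head. I set it down upright on the small mat, with about 6 N at the wrist, and let go. Then I took it by the knob, turned it about 85° and set it on the pad, with about 4 N at the wrist. The gripper then moved clear.
- **Last checks:** Both cameras show the jug upright. It measures about (0.541, −0.334) and the pad's middle about (0.541, −0.332), so they agree within 2 mm. That is finer than the 4 mm the networks are good for. The handle is at (0.616, −0.358) and the gap point at (0.617, −0.356). The mugs and the other things on the counter look unmoved.
- **Small disagreements:** In the last look, the knob position read about 2–5 mm off the jug's base. That is about what the networks are good for, and the pictures show no tilt. In the scene camera the networks missed both mugs that time, but the top camera found them where they started.
- **Grip force:** You suggested about 100 N on the handle, but the force is fixed at half the most, about 60 N. I saw no slipping.

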